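# Find the pitch-comb leaf that fits a press screw

## Robot

A 6-joint arm with a two-finger parallel gripper is mounted at the origin on the work surface. World frame = base frame: x ahead of the robot, y to its left, z up, the work surface at z = 0. Lengths are in m, angles in rad, forces in N, time in s.
With the tool pointing down it reaches from about 0.25 to 0.725 m from the base axis. Payload 9.7 kg.
Tool frame: the origin (TCP) lies between the finger pads; the fingertips stand manip.nose_length ahead of it and the grasp point (between the pads) lies 3 mm ahead of it (manip.nose_length is the distance from the TCP to the fingertips, in m); z points along the fingers, y is the line along which they close (so a half turn about z gives the same grasp; the last joint's range is limited). The gripper opens to 85 mm and grips with 20 to 120 N. Pads are 22 mm wide; open, the fingers measure 114 mm over their backs; the gripper's body (76 mm by 85 mm) begins 54 mm behind the grasp point. The pads swing forward as they close: fully open they stand 13 mm farther back than shut.
Start: joints at [1.187, 0.087, 0.176, 1.66, 0, 1.571], TCP at [0.206, 0.51, 0.253] pointing down, gripper open.
Joint ranges: [-3.13, 3.13], [-0.85, 1.81], [-1.15, 1.24], [-2.2, 2.28], [-1.44, 1.52], [-3.14, 3.14]. Speed limits (rad/s): [2.22, 2.22, 2.57, 3.14, 3.14, 3.14].

## Interface

Orientations are given as a unit quaternion [x, y, z, w].
In Python, from rig import monitor, vision, manip, spotter gives the robot as it stands.
- The arm moves only by the tool send_rows, never from a script. Its argument "steps" is a list of rows, each an object with "delta_pos": the shift along the tool's x, y, z in cm, a list of three; "roll": the turn about the tool's z in rad. In form: [{"delta_pos": [x, y, z], "roll": roll}, ...]. A call has 1 to 20 rows; each row is the pose to reach, as a shift and turn from the pose commanded when the call began, along the tool's axes at that moment; what a row does not reach only later rows make up. A row lasts 1/8 s, in which the tool goes at most 62.5 mm and 10.7 degrees, less where a joint would pass 70% of its speed; a pose out of reach is approached as far as the arm can. A call with a gripper value outside its range is refused whole. "hand" is the closure, from -1 (fully open) to 1 (shut), so that 0 is half open, set as the call begins (left out, the last holds). The fingers move at their own pace and stop on an object; "squeeze" is the grip in N (left out, the last holds). Time passes only in rows, so rows that repeat a pose let the fingers close. It gives the time, the measured TCP pose, the force, the opening and the grip force at its end, in the units of the state.
- monitor.read_state(): the state, without advancing time (a new reading comes with each control period).
- vision.get_image(name): name is "scene" or "top" or "wrist"; returns a dict with "frame" (384x512x3 uint8, blue, green, red), "fx", "fy", "cx", "cy" (pixels), "xyz" and "rotation" of the camera in the world. Camera axes: x right, y up, looking along -z (the intrinsics and any distortion apply to the point x, -y, -z); pixel columns grow to the right and rows downward; lengths in m; the calibration is good to about 2 mm. A picture is of the moment at which its call begins. There is no depth.
- manip.sign_off(): hands the job in; it is judged then, once.
Trained networks look in a picture, given as the dict that the camera call returned (one of the last four; its "shot" number tells which), for a name from the list of things; names that differ only in an ending like _2 or _b are one class to them, and where a whole thing is asked for, a point or a joint stands for the part that bears it (a point fixed in the world has none). Each returns a list of dicts, best first, with "p" (0 to 1); they miss things now and then, are a little off and sometimes report something else, mostly with a low value. They report only what shows in the picture. A call takes as long as a camera call. They do not tell look-alikes from the thing itself.
- spotter.look_for(picture, target): "centre" ([x, y, z] in m, in world coordinates, good to about 4 mm: the middle of the surface that is visible of it).
- spotter.cut_out(picture, target): "region" (384x512 bool, what is visible of it).
- spotter.tip_of(picture, target): "centre" ([x, y, z] in m, in world coordinates, good to about 4 mm: a listed point, or the origin of a listed thing).
The state is a dict: "time": time; "joints": joint angles; "qvel": joint speeds; "joint_torque": joint torques, N m; "tcp_pos": TCP position; "ee_rot": TCP orientation; "force": force on the tool from outside, world axes, zero at the start; "moment": the same for the moment, N m; "finger_gap": opening from 0.0 (shut) to 1.0 (fully open); "grasp_force": force on a finger pad.
Only numpy, scipy, OpenCV 4.12 (cv2) and the standard library are available. Lean on these libraries where they do the work, as an engineer would, in place of code of your own. Each camera call takes 0.05 s, during which the arm holds its last target. There are 200 camera calls.

## Task

Two wooden screws of the art room's hand press lie in a cradle board; we need the thread pitch of the front one, nearer the robot. Lay the toothed comb leaves one by one flat on the board's ledge on the robot's side and push the teeth against the front screw: leave the leaf whose teeth seat fully in the thread there, released and square to the screw. The leaf that does not fit must finally lie flat on the table, off the board.

Things in the scene. Friction and masses are not known exactly. Their poses are not given: they have to be found in the camera images.
- cradle: Fixed board 28 mm high, x -130 to +140, y -100 to +100 mm, with two wooden screws along its y half sunk in the top: front at x 0, rear (ignore) at x +100. Origin: underside, below the front screw's middle; x points away from the robot. Ledge for the leaves: board top from x -130 to the front screw. One screw has 15 mm pitch, the other 20; which is in front varies and is not told: look or try.
- front_screw (a point): Middle of the front screw on its axis, 33 mm above the table; y along the screw, x as the board's. Major diameter 48 mm, V grooves 8 mm deep, a groove always at y 0, thread at least from y -60 to +60; heads end at y +-128. A leaf seated fully has its origin at x -49 mm here; the wrong leaf's tips stop on the crests, about 7 mm farther out (x -56).
- leaf_fine: Loose flat plywood leaf, about 120 g: plate x -35 to +25, y -52 to +52, 10 mm thick; 7 pointed teeth of 15 mm pitch and 7.5 mm length on its +x edge, the middle one at y 0; tips at x +32.5. Dark grip block 20 (x) by 30 (y) mm, centred at x 0, y 0, top 50 mm above the underside. Origin: underside, below the block. Lies left or right of the board, teeth roughly away from the robot.
- leaf_coarse: Loose plywood leaf like leaf_fine (same plate, grip block, origin, tooth length and weight) but with 5 broad blunt teeth of 20 mm pitch, the middle one at y 0; it lies on the other side of the board. Each leaf has about 1 mm sideways play in its own thread; its sloped teeth centre it when pushed in within 3 mm.
Not all that is in view belongs to the job. Leave any purple look-alike of the leaf_fine alone. Leave any pink look-alike of the leaf_coarse alone.

How it is judged:
At the end, for the whole second after the job is handed in: One leaf lies flat on the ledge, teeth in the front screw: origin at most 52.5 mm from the screw's axis (49 is home), within 30 mm of its middle along the axis, square within 10 degrees. The other leaf lies flat on the table. Both at rest and released (((x of leaf_fine in the frame of front_screw between -0.0525 and -0.03 m and y of leaf_fine in the frame of front_screw between -0.03 and 0.03 m and angle between the x axis of leaf_fine and the x axis of front_screw, either way round below 0.175 rad and angle between each of leaf_fine, leaf_coarse's own z axis and vertical below 0.12 rad and height (world z) of leaf_fine between 0.022 and 0.034 m and height (world z) of leaf_coarse between -0.005 and 0.008 m and linear speed of each of leaf_fine, leaf_coarse below 0.02 m/s) or (x of leaf_coarse in the frame of front_screw between -0.0525 and -0.03 m and y of leaf_coarse in the frame of front_screw between -0.03 and 0.03 m and angle between the x axis of leaf_coarse and the x axis of front_screw, either way round below 0.175 rad and angle between each of leaf_coarse, leaf_fine's own z axis and vertical below 0.12 rad and height (world z) of leaf_coarse between 0.022 and 0.034 m and height (world z) of leaf_fine between -0.005 and 0.008 m and linear speed of each of leaf_coarse, leaf_fine below 0.02 m/s))); the robot touches nothing.
It also fails if it takes over 72 s, if anything falls off the work surface, if the arm or the gripper's body presses on something with over 40 N, if the wrist force passes 120 N, or if a joint passes its speed limit or range.

## Working session

There is one attempt and no reset: what is moved stays moved. The work goes in short steps, Python scripts to look and compute and a tool call to move; the robot and the scene stay as the last step left them, time stands still between calls to the robot, and variables do not carry over. Pictures are saved under pics/ and viewed, at most 10 in all, crops included, and the job is handed in when it is done.

Besides the shell and the picture viewer there is one more tool, called after "Request:" as name(argument=value, ...), one argument or row to a line, values as JSON. send_rows: Moves the arm, as the interface text tells. Its arguments: {"type":"object","properties":{"steps":{"type":"array"},"hand":{"type":"number"},"squeeze":{"type":"number"}},"required":["steps"]}

```bash
mkdir -p pics; ls; python3 - <<'E'
from rig import monitor, vision, manip, spotter
import cv2,numpy as np
s=monitor.read_state(); print(s['time'],s['tcp_pos'],s['ee_rot'],s['finger_gap'],manip.nose_length)
ims={}
for n in ('top','scene'):
    p=vision.get_image(n); cv2.imwrite(f'pics/{n}0.png',p['frame']); print(n,p['fx'],p['cx'],p['cy'],np.round(p['xyz'],3),np.round(p['rotation'],3).tolist(), p.keys())
    for t in ('leaf_fine','leaf_coarse','front_screw','cradle'):
        for f in (spotter.look_for,spotter.tip_of):
            try: print(t,f.__name__,[(np.round(d['centre'],3).tolist(),round(d['p'],2)) for d in f(p,t)][:4])
            except Exception as e: print(t,f.__name__,e)
E
```

```text
pics
0.0 [0.20585638 0.50978286 0.2525835 ] [ 1.90709993e-01  9.81646185e-01 -6.68601586e-04 -1.40445166e-04] 1.003104623070803 0.022
top 404.74386549772237 259.06669258829714 193.28644507859394 [ 0.314 -0.03   1.187] [0.051, -0.052, -0.698, 0.712] dict_keys(['frame', 'fx', 'fy', 'cx', 'cy', 'xyz', 'rotation', 'shot'])
leaf_fine call [([0.472, -0.352, 0.007], 0.62), ([0.338, -0.386, 0.007], 0.58)]
leaf_fine call [([0.339, -0.386, 0.001], 0.93), ([0.475, -0.353, -0.0], 0.79)]
leaf_coarse call [([0.398, 0.299, 0.004], 0.76), ([0.536, 0.349, 0.006], 0.56)]
leaf_coarse call [([0.403, 0.303, -0.002], 0.83), ([0.542, 0.356, -0.006], 0.62)]
front_screw call [([0.562, 0.032, 0.026], 0.9)]
front_screw call [([0.601, 0.034, 0.032], 0.69)]
cradle call [([0.561, 0.027, 0.029], 0.66)]
cradle call [([0.597, 0.033, 0.001], 0.65)]
scene 415.0545090184627 257.6599266183781 185.55353498825158 [ 1.079 -0.376  1.11 ] [0.253, 0.14, 0.449, 0.845] dict_keys(['frame', 'fx', 'fy', 'cx', 'cy', 'xyz', 'rotation', 'shot'])
leaf_fine call [([0.485, -0.36, 0.014], 0.9), ([0.344, -0.395, 0.012], 0.9), ([0.588, 0.024, 0.026], 0.32)]
leaf_fine call [([0.477, -0.353, 0.003], 0.88)]
leaf_coarse call [([0.406, 0.289, 0.011], 0.71), ([0.545, 0.351, 0.009], 0.62)]
leaf_coarse call [([0.402, 0.302, 0.005], 0.75), ([0.541, 0.362, -0.002], 0.61)]
front_screw call [([0.585, 0.023, 0.026], 0.77), ([0.549, 0.348, 0.008], 0.27)]
front_screw call [([0.602, 0.035, 0.032], 0.74), ([0.605, 0.037, -0.002], 0.47), ([0.541, 0.362, -0.003], 0.46)]
cradle call [([0.589, 0.025, 0.027], 0.8)]
cradle call [([0.604, 0.036, -0.002], 0.86)]
```

```bash
python3 -c "
import cv2
a=cv2.imread('pics/top0.png')
cv2.imwrite('pics/top0b.png',cv2.resize(a,(768,576),interpolation=cv2.INTER_CUBIC))"
```

```text
(no output)
```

View pics/top0b.png

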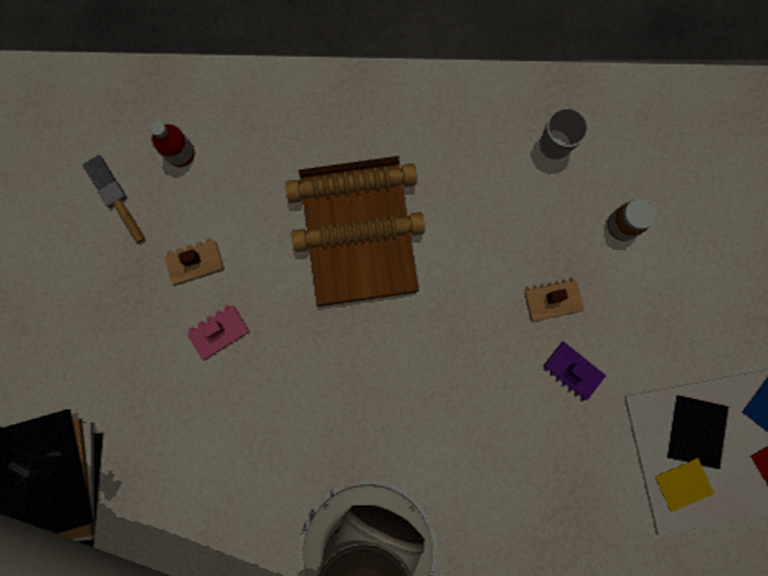

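The top picture (768x576) shows the board with its front screw at about (358,232), the true fine leaf at (555,298) and the true coarse leaf at (194,261). The pink and purple decoys lie nearer the robot. Next I measure pitch and angles in rectified views.

```bash
cat > h.py <<'E'
import numpy as np,cv2
from scipy.spatial.transform import Rotation as R
def proj(p,P):
    q=(np.atleast_2d(P)-p['xyz'])@R.from_quat(p['rotation']).as_matrix()
    return np.c_[p['cx']+p['fx']*q[:,0]/-q[:,2], p['cy']-p['fy']*q[:,1]/-q[:,2]]
def rect(p,c,yaw,z,w,h,s):
    """view of plane z: image up = local +x, left = local +y, centre c, w(y) x h(x) m, s px/m"""
    loc=np.array([[h/2,w/2],[h/2,-w/2],[-h/2,-w/2],[-h/2,w/2]])
    r=np.array([[np.cos(yaw),-np.sin(yaw)],[np.sin(yaw),np.cos(yaw)]])
    P=np.c_[loc@r.T+c,np.full(4,z)]
    W,H=int(w*s),int(h*s)
    M=cv2.getPerspectiveTransform(proj(p,P).astype(np.float32),np.float32([[0,0],[W,0],[W,H],[0,H]]))
    return cv2.warpPerspective(p['frame'],M,(W,H),flags=cv2.INTER_CUBIC)
def unproj(p,uv,z):
    uv=np.atleast_2d(uv).astype(float)
    d=np.c_[(uv[:,0]-p['cx'])/p['fx'],-(uv[:,1]-p['cy'])/p['fy'],-np.ones(len(uv))]@R.from_quat(p['rotation']).as_matrix().T
    return p['xyz']+d*((z-p['xyz'][2])/d[:,2])[:,None]
E
python3 - <<'E'
from rig import vision,spotter
from h import *
p=vision.get_image('top')
for t,z in (('leaf_fine',.01),('leaf_coarse',.01),('front_screw',.033),('cradle',.028)):
    for d in spotter.cut_out(p,t):
        m=d['region']; v,u=np.nonzero(m); P=unproj(p,np.c_[u,v],z)[:,:2]
        (c,sz,a)=cv2.minAreaRect(P.astype(np.float32)); print(t,round(d['p'],2),np.round(c,3),np.round(sz,3),round(a,1),np.round(P.mean(0),3))
a=rect(p,(.65,.035),np.deg2rad(4),.05,.3,.3,1500)
b=rect(p,(.476,-.353),0,.01,.15,.15,1500)
c=rect(p,(.541,.358),0,.01,.15,.15,1500)
cv2.imwrite('pics/r.png',cv2.convertScaleAbs(np.hstack([a,np.vstack([b,c])]),alpha=2.2))
E
```

```text
leaf_fine 0.82 [ 0.474 -0.352] [0.069 0.111] 14.0 [ 0.473 -0.353]
leaf_fine 0.79 [ 0.338 -0.389] [0.106 0.067] 49.5 [ 0.337 -0.389]
leaf_coarse 0.92 [0.4 0.3] [0.067 0.104] 33.4 [0.399 0.3  ]
leaf_coarse 0.81 [0.537 0.357] [0.069 0.106] 20.1 [0.535 0.356]
front_screw 0.62 [0.601 0.032] [0.278 0.199] 9.3 [0.583 0.03 ]
front_screw 0.16 [0.532 0.349] [0.069 0.105] 20.1 [0.531 0.348]
cradle 0.93 [0.603 0.032] [0.279 0.201] 9.6 [0.583 0.03 ]
```

View pics/r.png

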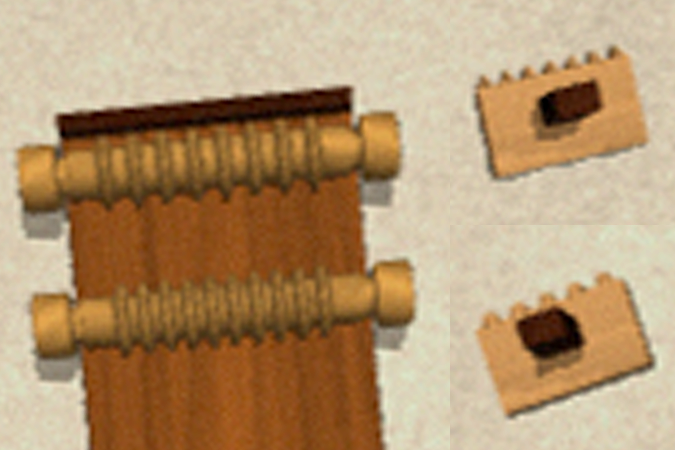

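The front screw's grooves are about 22 px (15 mm) apart and the rear's about 30 px (20 mm), so leaf_fine belongs in front and leaf_coarse already lies flat on the table. I'll move over the board for a close look with the wrist camera.

Request:
send_rows(
  steps=[
    {"delta_pos": [-45,-33,-5],"roll": -0.55},
    {"delta_pos": [-45,-33,-5],"roll": -0.55},
    {"delta_pos": [-45,-33,-5],"roll": -0.55},
    {"delta_pos": [-45,-33,-5],"roll": -0.55},
    {"delta_pos": [-45,-33,-5],"roll": -0.55},
    {"delta_pos": [-45,-33,-5],"roll": -0.55},
    {"delta_pos": [-45,-33,-5],"roll": -0.55},
    {"delta_pos": [-45,-33,-5],"roll": -0.55},
    {"delta_pos": [-45,-33,-5],"roll": -0.55},
    {"delta_pos": [-45,-33,-5],"roll": -0.55},
    {"delta_pos": [-45,-33,-5],"roll": -0.55},
    {"delta_pos": [-45,-33,-5],"roll": -0.55},
    {"delta_pos": [-45,-33,-5],"roll": -0.55},
  ],
)

```text
time: 2.78
tcp_pos: [0.4992, 0.0367, 0.3035]
ee_rot: [-0.084, 0.996, 0.0, 0.0]
force: [0.3, -0.3, -0.3]
finger_gap: 0.998
grasp_force: 0.0
```

```bash
python3 - <<'E'
from rig import vision,spotter,monitor
from h import *
s=monitor.read_state(); print(s['time'],s['tcp_pos'],s['ee_rot'],s['joints'])
p=vision.get_image('wrist'); print(p['xyz'],p['rotation'])
for t in ('front_screw','cradle'): print(t,[(np.round(d['centre'],4),d['p']) for d in spotter.tip_of(p,t)])
a=rect(p,(.60,.034),np.deg2rad(9.5),.033,.28,.20,2500)
cv2.imwrite('pics/w1.png',cv2.convertScaleAbs(a,alpha=2))
E
```

```text
2.775 [0.4991505  0.03667596 0.30351227] [-8.39745120e-02  9.96467886e-01  4.81006574e-05  1.79064314e-04] [ 7.32923744e-02 -7.15599645e-03  1.77461632e-01  1.75505688e+00
  1.00056685e-04 -9.48546518e-02]
[0.43333816 0.02580445 0.42431655] [-0.0865915  -0.10179221  0.75716348  0.63940889]
front_screw [(array([0.6004, 0.0355, 0.0304]), 0.79)]
cradle [(array([0.6016, 0.0354, 0.0041]), 0.81)]
```

View pics/w1.png

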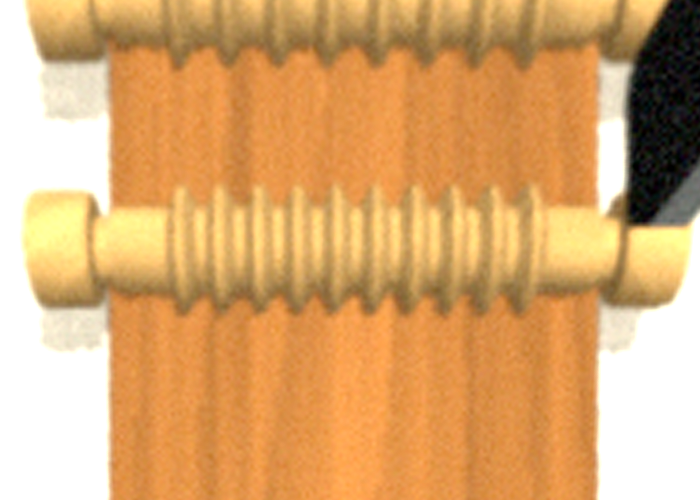

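The wrist view confirms the pitch: crests run from x=183 to 523 px over 9 intervals, which is 15.1 mm each. The screw is horizontal in this crop, so its yaw is 9.5°. Its middle is near (353,250), about world (0.600, 0.034). Next, to leaf_fine.

Request:
send_rows(
  steps=[
    {"delta_pos": [8.8,-38.0,12],"roll": -0.077},
    {"delta_pos": [8.8,-38.0,12],"roll": -0.077},
    {"delta_pos": [8.8,-38.0,12],"roll": -0.077},
    {"delta_pos": [8.8,-38.0,12],"roll": -0.077},
    {"delta_pos": [8.8,-38.0,12],"roll": -0.077},
    {"delta_pos": [8.8,-38.0,12],"roll": -0.077},
    {"delta_pos": [8.8,-38.0,12],"roll": -0.077},
    {"delta_pos": [8.8,-38.0,12],"roll": -0.077},
    {"delta_pos": [8.8,-38.0,12],"roll": -0.077},
    {"delta_pos": [8.8,-38.0,12],"roll": -0.077},
  ],
)

```text
time: 4.18
tcp_pos: [0.4762, -0.3528, 0.1841]
ee_rot: [-0.122, 0.993, -0.0, 0.0]
force: [0.3, 0.5, 0.7]
finger_gap: 1.003
grasp_force: 0.0
```

```bash
python3 - <<'E'
from rig import vision,spotter,monitor
from h import *
s=monitor.read_state(); print(s['time'],s['tcp_pos'],s['ee_rot'],s['joints'])
p=vision.get_image('wrist')
for t in ('leaf_fine',):
  print(t,[(np.round(d['centre'],4),d['p']) for d in spotter.tip_of(p,t)])
  for d in spotter.cut_out(p,t):
    v,u=np.nonzero(d['region']); P=unproj(p,np.c_[u,v],.01)[:,:2]
    print(cv2.minAreaRect(P.astype(np.float32)))
a=rect(p,(.476,-.353),np.deg2rad(14),.01,.16,.12,4000)
cv2.imwrite('pics/w2.png',cv2.convertScaleAbs(a,alpha=1.5))
E
```

```text
4.175 [ 0.47618475 -0.35283527  0.18405391] [-1.21989873e-01  9.92531228e-01 -2.91974735e-04  3.82355998e-04] [-6.37738245e-01  1.73473819e-01  1.37772242e-01  1.53413817e+00
  1.03590198e-04 -8.82327191e-01]
leaf_fine [(array([ 0.3378, -0.3909,  0.0047]), 0.86), (array([ 0.4804, -0.3534, -0.0005]), 0.74)]
((0.4787811040878296, -0.3533855378627777), (0.0675206407904625, 0.10407956689596176), 13.212271690368652)
((0.3387005627155304, -0.3893583118915558), (0.10431931912899017, 0.06697983294725418), 51.67854309082031)
```

View pics/w2.png

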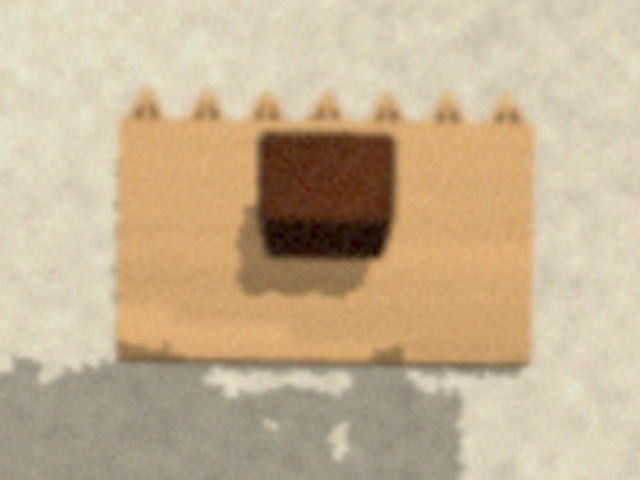

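Leaf_fine is clear: the plate spans (118..530, 122..360) px, which puts its origin at about (0.480, -0.353) with yaw 13.3°. Descending and gripping across the block's y.

Request:
send_rows(
  steps=[
    {"delta_pos": [-0.4,-0.1,5],"roll": 0.012},
    {"delta_pos": [-0.4,-0.1,9],"roll": 0.012},
    {"delta_pos": [-0.4,-0.1,12],"roll": 0.012},
    {"delta_pos": [-0.4,-0.1,14],"roll": 0.012},
    {"delta_pos": [-0.4,-0.1,14.8],"roll": 0.012},
    {"delta_pos": [-0.4,-0.1,14.8],"roll": 0.012},
    {"delta_pos": [-0.4,-0.1,14.8],"roll": 0.012},
  ],
)

```text
time: 5.2
tcp_pos: [0.4804, -0.3541, 0.0365]
ee_rot: [-0.115, 0.993, -0.001, 0.001]
force: [-0.7, -1.3, 0.0]
finger_gap: 0.999
grasp_force: 0.0
```

Request:
send_rows(
  hand=1,
  squeeze=40,
  steps=[
    {"delta_pos": [0,0,0],"roll": 0},
    {"delta_pos": [0,0,0],"roll": 0},
    {"delta_pos": [0,0,0],"roll": 0},
    {"delta_pos": [0,0,0],"roll": 0},
    {"delta_pos": [0,0,0],"roll": 0},
    {"delta_pos": [0,0,0],"roll": 0},
    {"delta_pos": [0,0,0],"roll": 0},
    {"delta_pos": [0,0,0],"roll": 0},
  ],
)

```text
time: 6.2
tcp_pos: [0.48, -0.354, 0.0356]
ee_rot: [-0.115, 0.993, -0.0, 0.0]
force: [0.5, -1.4, 4.4]
finger_gap: 0.345
grasp_force: 40.9
```

Request:
send_rows(
  steps=[
    {"delta_pos": [0,0,-3],"roll": 0},
    {"delta_pos": [0,0,-8],"roll": 0},
    {"delta_pos": [-1,3,-12],"roll": 0.01},
    {"delta_pos": [-2.5,7,-12],"roll": 0.02},
    {"delta_pos": [-4.5,12,-12],"roll": 0.03},
    {"delta_pos": [-6,17,-12],"roll": 0.04},
    {"delta_pos": [-8,22,-12],"roll": 0.05},
    {"delta_pos": [-10,27,-12],"roll": 0.06},
    {"delta_pos": [-11.5,32,-12],"roll": 0.065},
    {"delta_pos": [-12.3,34.5,-12],"roll": 0.065},
    {"delta_pos": [-12.6,35.6,-12],"roll": 0.065},
    {"delta_pos": [-12.6,35.6,-12],"roll": 0.065},
    {"delta_pos": [-12.6,35.6,-12],"roll": 0.065},
  ],
)

```text
time: 7.82
tcp_pos: [0.5208, 0.0206, 0.1551]
ee_rot: [-0.083, 0.997, -0.0, -0.0]
force: [-0.0, 0.1, -0.9]
finger_gap: 0.345
grasp_force: 40.4
```

```bash
python3 - <<'E'
from rig import vision,spotter,monitor
from h import *
s=monitor.read_state(); print(s['time'],s['tcp_pos'],s['ee_rot'],s['force'],s['finger_gap'])
p=vision.get_image('wrist')
print([(np.round(d['centre'],4),d['p']) for d in spotter.tip_of(p,'leaf_fine')])
cv2.imwrite('pics/w3.png',cv2.convertScaleAbs(p['frame'],alpha=1.3))
E
```

```text
7.825 [0.52083871 0.0206133  0.15511792] [-8.25059294e-02  9.96590554e-01 -8.39278154e-05 -1.77410662e-04] [-0.04179072  0.14230984 -0.88706338] 0.3453368471793401
[(array([0.5205, 0.0212, 0.118 ]), 0.79)]
```

View pics/w3.png

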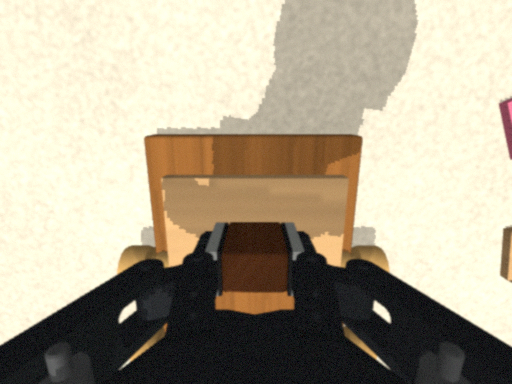

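The leaf is held level over the ledge and parallel to the board's edge (leaf edge at row 177, board edge at row 136). Lowering it onto the ledge.

Request:
send_rows(
  steps=[
    {"delta_pos": [0,0,4],"roll": 0},
    {"delta_pos": [0,0,7],"roll": 0},
    {"delta_pos": [0,0,8.3],"roll": 0},
    {"delta_pos": [0,0,8.8],"roll": 0},
    {"delta_pos": [0,0,9.0],"roll": 0},
    {"delta_pos": [0,0,9.0],"roll": 0},
    {"delta_pos": [0,0,9.0],"roll": 0},
  ],
)

```text
time: 8.8
tcp_pos: [0.5213, 0.0216, 0.066]
ee_rot: [-0.083, 0.997, -0.0, 0.001]
force: [0.7, -0.2, -1.8]
finger_gap: 0.35
grasp_force: 40.4
```

Request:
send_rows(
  steps=[
    {"delta_pos": [-0.5,0,0],"roll": 0},
    {"delta_pos": [-1.0,0,0],"roll": 0},
    {"delta_pos": [-1.5,0,0],"roll": 0},
    {"delta_pos": [-1.8,0,0],"roll": 0},
    {"delta_pos": [-2.1,0,0],"roll": 0},
    {"delta_pos": [-2.3,0,0],"roll": 0},
    {"delta_pos": [-2.3,0,0],"roll": 0},
  ],
)

```text
time: 9.68
tcp_pos: [0.5436, 0.0254, 0.0652]
ee_rot: [-0.083, 0.997, 0.0, -0.0]
force: [-0.1, -0.2, -0.8]
finger_gap: 0.347
grasp_force: 40.4
```

Request:
send_rows(
  steps=[
    {"delta_pos": [-0.2,0,0.1],"roll": 0},
    {"delta_pos": [-0.4,0,0.15],"roll": 0},
    {"delta_pos": [-0.6,0,0.15],"roll": 0},
    {"delta_pos": [-0.8,0,0.15],"roll": 0},
    {"delta_pos": [-0.8,0,0.15],"roll": 0},
    {"delta_pos": [-0.8,0,0.15],"roll": 0},
  ],
)

```text
time: 10.42
tcp_pos: [0.5493, 0.0257, 0.0637]
ee_rot: [-0.083, 0.997, -0.001, -0.002]
force: [-13.8, -6.1, 8.1]
finger_gap: 0.349
grasp_force: 41.5
```

Request:
send_rows(
  steps=[
    {"delta_pos": [-0.2,-0.1,0],"roll": 0},
    {"delta_pos": [-0.3,-0.1,0],"roll": 0},
    {"delta_pos": [-0.3,-0.1,0],"roll": 0},
    {"delta_pos": [-0.3,-0.1,0],"roll": 0},
  ],
)

```text
time: 10.92
tcp_pos: [0.5505, 0.0253, 0.0638]
ee_rot: [-0.083, 0.997, -0.001, -0.004]
force: [-24.5, -6.1, 16.8]
finger_gap: 0.348
grasp_force: 42.6
```

```bash
python3 - <<'E'
from rig import vision,spotter,monitor
from h import *
s=monitor.read_state(); print(s['time'],s['tcp_pos'],s['ee_rot'],s['force'],s['moment'])
for n in ('top','scene'):
    p=vision.get_image(n)
    for t in ('leaf_fine','front_screw'): print(n,t,[(np.round(d['centre'],4),round(d['p'],2)) for d in spotter.tip_of(p,t)][:2])
a=rect(p,(.56,.034),np.deg2rad(9.5),.038,.16,.12,4500)
cv2.imwrite('pics/s4.png',cv2.convertScaleAbs(a,alpha=1.8))
E
```

```text
10.925 [0.55052763 0.02529648 0.06382233] [-8.27187622e-02  9.96563505e-01 -5.60720153e-04 -4.29795426e-03] [-24.49352112  -6.09333762  16.7627924 ] [-1.09757105  4.90936946 -0.01943632]
top leaf_fine [(array([ 0.3333, -0.3864, -0.0008]), 0.9)]
top front_screw []
scene leaf_fine [(array([ 3.332e-01, -3.936e-01, -3.000e-04]), 0.86), (array([0.5469, 0.0268, 0.0309]), 0.7)]
scene front_screw [(array([0.6012, 0.0312, 0.0321]), 0.75)]
```

View pics/s4.png

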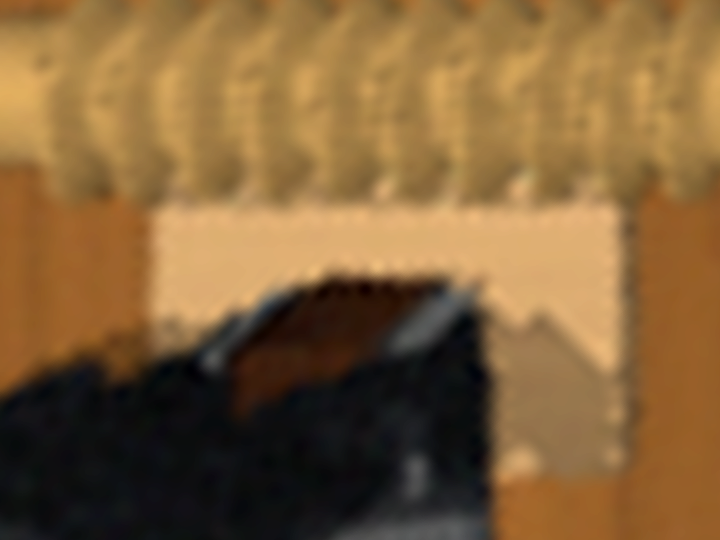

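The teeth sit in the grooves and the crests reach the plate edge at about row 203, so the leaf looks seated. I'll relax the push, then release.

Request:
send_rows(
  steps=[
    {"delta_pos": [0.2,0.05,-0.1],"roll": 0},
    {"delta_pos": [0.3,0.1,-0.15],"roll": 0},
    {"delta_pos": [0.3,0.1,-0.15],"roll": 0},
  ],
)

```text
time: 11.6
tcp_pos: [0.5501, 0.0255, 0.0642]
ee_rot: [-0.082, 0.997, -0.001, -0.002]
force: [-3.7, -6.8, -3.8]
finger_gap: 0.35
grasp_force: 40.1
```

Request:
send_rows(
  steps=[
    {"delta_pos": [-0.05,-0.1,0.05],"roll": 0},
    {"delta_pos": [-0.05,-0.1,0.05],"roll": 0},
  ],
)

```text
time: 11.85
tcp_pos: [0.5503, 0.0252, 0.0641]
ee_rot: [-0.083, 0.997, -0.0, -0.002]
force: [-8.7, -2.9, 1.7]
finger_gap: 0.345
grasp_force: 40.9
```

Request:
send_rows(
  hand=-1,
  steps=[
    {"delta_pos": [0,0,0],"roll": 0},
    {"delta_pos": [0,0,0],"roll": 0},
    {"delta_pos": [0,0,0],"roll": 0},
    {"delta_pos": [0,0,0],"roll": 0},
    {"delta_pos": [0,0,0],"roll": 0},
    {"delta_pos": [0,0,0],"roll": 0},
    {"delta_pos": [0,0,-3],"roll": 0},
    {"delta_pos": [0,0,-7],"roll": 0},
    {"delta_pos": [0,0,-12],"roll": 0},
    {"delta_pos": [4,0,-17],"roll": 0},
    {"delta_pos": [8,0,-20],"roll": 0},
    {"delta_pos": [10,0,-22],"roll": 0},
    {"delta_pos": [10,0,-22],"roll": 0},
  ],
)

```text
time: 13.48
tcp_pos: [0.4534, 0.0091, 0.2868]
ee_rot: [-0.083, 0.997, -0.0, 0.002]
force: [0.5, 0.8, -0.8]
finger_gap: 1.001
grasp_force: 0.0
```

```bash
python3 - <<'E'
from rig import vision,spotter,monitor
from h import *
s=monitor.read_state(); print(s['time'],s['tcp_pos'],s['force'],s['finger_gap'])
out=[]
for n in ('top','scene','wrist'):
    p=vision.get_image(n)
    for t in ('leaf_fine','leaf_coarse','front_screw'): print(n,t,[(np.round(d['centre'],4),round(d['p'],2)) for d in spotter.tip_of(p,t)][:3])
    out.append(rect(p,(.57,.034),np.deg2rad(9.5),.038,.13,.15,3000 if n=='wrist' else 2000))
out=[cv2.resize(o,(390,450)) for o in out[1:]]
cv2.imwrite('pics/f5.png',cv2.convertScaleAbs(np.hstack(out),alpha=1.6))
E
```

```text
13.475 [0.45340355 0.00911503 0.28680883] [ 0.5335618   0.81763681 -0.7870675 ] 1.0005358930745754
top leaf_fine []
top leaf_coarse [(array([ 0.4046,  0.3023, -0.0034]), 0.97), (array([ 0.5426,  0.3589, -0.0034]), 0.71)]
top front_screw []
scene leaf_fine [(array([0.5511, 0.0258, 0.0331]), 0.83), (array([ 0.3347, -0.3914,  0.0008]), 0.65)]
scene leaf_coarse [(array([ 0.5421,  0.3629, -0.0029]), 0.88), (array([0.3989, 0.3006, 0.0032]), 0.59)]
scene front_screw [(array([0.6038, 0.0313, 0.0341]), 0.62), (array([0.5488, 0.0283, 0.0301]), 0.3)]
wrist leaf_fine [(array([0.5512, 0.0248, 0.0258]), 0.89)]
wrist leaf_coarse [(array([ 0.4015,  0.2995, -0.003 ]), 0.92), (array([0.5368, 0.3549, 0.0011]), 0.61)]
wrist front_screw [(array([0.6013, 0.0336, 0.0333]), 0.58)]
```

View pics/f5.png

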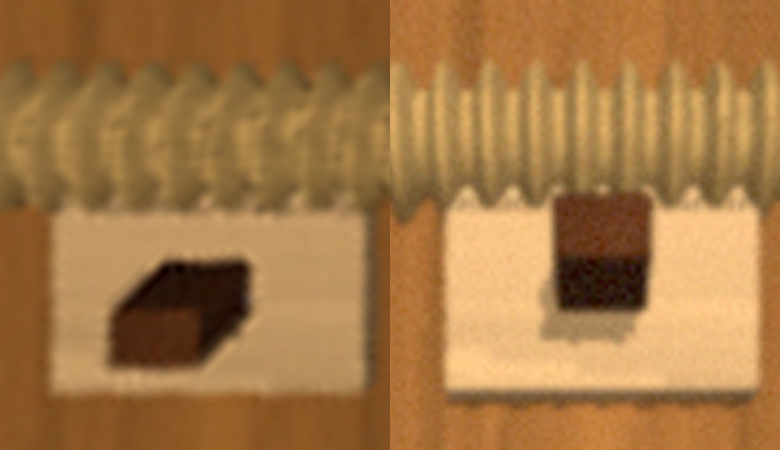

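The released leaf lies flat and square. Its rear edge (row 389) is about 83 mm from the screw axis (row 140), against 84 mm for full seating, and its teeth show in the grooves. The coarse leaf is still flat on the table, so I'm handing in.

```bash
python3 -c "
from rig import manip; print(manip.sign_off())"
```

```text
the job is handed in; nothing more can be done
None
```

The front screw has a 15 mm pitch: leaf_fine is seated, square and released in its thread; leaf_coarse, which I ruled out by measuring the pitch in the camera images rather than trying it, still lies flat on the table where it started, and the job is handed in (no verdict was returned).

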